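# Hang the arbor V-rest on the balancing stand's two pins

## Robot

A 6-joint arm with a two-finger parallel gripper is mounted at the origin on the work surface. World frame = base frame: x ahead of the robot, y to its left, z up, the work surface at z = 0. Lengths are in mm, angles in rad, forces in N, time in s.
With the tool pointing down it reaches from about 350 to 775 mm from the base axis. Payload 7.3 kg.
Tool frame: the origin (TCP) lies at the centre of the arm's flange, where the gripper is bolted on; the fingertips stand 178 mm ahead of it and the grasp point (between the pads) lies 159 mm ahead of it; z points along the fingers, y is the direction in which the jaws open and shut (so a half turn about z gives the same grasp; the last joint's range is limited). The gripper opens to 92 mm and grips with 3 to 60 N. Pads are 19 mm wide; open, the fingers measure 130 mm over their backs; the gripper's body (75 mm by 190 mm) begins 47 mm behind the grasp point.
Start: joints at [-1.375, 0.342, 1.524, -0, 1.275, -0.146], TCP at [175.991, -494.626, 404.741] pointing down, gripper open.
Joint ranges: [-2.53, 2.53], [-0.77, 2.02], [0.04, 2.7], [-1, 4.14], [0.28, 2.66], [-3.11, 3.11]. Speed limits (rad/s): [2.57, 2.57, 3.14, 3.14, 3.14, 3.14].

## Interface

Orientations are given as [roll, pitch, yaw] about the fixed x, y, z axes, in that order (R = Rz(yaw) Ry(pitch) Rx(roll)).
In Python, from plant import get_obs, capture, close_job gives the robot as it stands. The module is installed in compiled form; this text tells all that it offers.
- The arm moves only by the shell command python3 -m pendant 'ROWS'. ROWS is JSON, a list of rows, each a list of 3 entries, a list of its own where there are three numbers: the shift along the tool's x, y, z in m, then the turn, a rotation vector about the tool's x, y, z in rad, then the finger opening in m, from 0 to 0.0918. In form: [[[tx, ty, tz], [wx, wy, wz], fingers], ...]. A call has 1 to 10 rows; each row is the pose to reach, as a shift and turn from the pose commanded when the call began, along the tool's axes at that moment; what a row does not reach only later rows make up. A row lasts 1/12 s, in which the tool goes at most 41.7 mm and 7.16 degrees, less where a joint would pass 70% of its speed; a pose out of reach is approached as far as the arm can. A call with a gripper value outside its range is refused whole. The fingers move at their own pace and stop on an object; the grip force is fixed at half the most. Time passes only in rows, so rows that repeat a pose let the fingers close. It gives the time, the measured TCP pose, the force and the opening at its end, in the units of the state.
- get_obs(): the state, without advancing time (a new reading comes with each control period).
- capture(name): name is "side" or "top" or "wrist"; returns a dict with "color" (480x640x3 uint8, red, green, blue), "mtx" (3x3 intrinsics, pixels), "rvec" (rotation vector, rad) and "tvec" (3), from world to camera coordinates, as OpenCV has them. Camera axes: x right, y down, z forward; pixel columns grow to the right and rows downward; lengths in mm; the calibration is good to about 2 mm. A picture is of the moment at which its call begins. There is no depth.
- close_job(): hands the job in, once; it reports no verdict.
The state is a dict: "time": time; "joint_positions": joint angles; "dq": joint speeds; "tau": joint torques, N m; "tool_pos": TCP position; "tcp_rot": TCP orientation; "contact_force": force on the tool from outside, world axes, zero at the start; "moment": the same for the moment, N m; "grip_width": finger opening in mm.
Only numpy, scipy, OpenCV 4.12 (cv2) and the standard library are available. Lean on these libraries where they do the work, as an engineer would, in place of code of your own. Each camera call takes 0.05 s, during which the arm holds its last target. There are 200 camera calls.

## Task

Pick up the blue V-rest bracket and hang it on the balancing stand: both of its holes over the two brass pins, pushed back until it sits flush against the pin carrier, then let go of it. The pins are rarely exactly where the stand says they are, so find them gently by feel and never force the bracket against the stand; leave everything else on the plate where it lies.

Things in the scene. Friction and masses are not known exactly. Their poses are not given: they have to be found in the camera images.
- bracket: Blue V-rest bracket, loose, 0.3-0.6 kg, upright at the start; 156 (y) x 40 (x) x 56 mm high. Origin: centre of its underside; z up, x towards its flat rear face (at x = +15 mm), y along its length. End bosses at y = -60 and +60: 36 wide, 30 thick (x -15 to +15), 56 high, each with a 14.5 mm through hole along x, its axis 30 mm above the underside; a web joins them at the rear (x 7 to 15).
- bracket_grip (a point): Grip point in the bracket's middle rib, 9 mm in front of (-x) and 30 mm above the bracket's origin, level with the holes; bracket's axes. The rib is 24 mm wide in y, x -25 to +7, z 4 to 46 mm from the bracket's origin, with a small brass V on top (to 56 mm); 30 mm of free room on each side for a finger.
- stand: Green balancing-stand column, bolted down, 143 mm high. Origin: on the plate, mid-foot in y; z up; its front with the pins faces its -x. Pin carrier on its front: a bright bar 164 mm long (y), 44 high, flat front face at x = -18 mm. Fully home, the bracket's origin is at x = -33 mm here, z about 89 mm (holes hang 1 mm low), give or take the carrier's error.
- pins (a point): Nominal midpoint of the two pin axes on the carrier's front face, 120 mm above the plate; stand's axes. Brass pins, 12 mm diameter, 60 mm either side in y, stick out 40 mm level towards -x, the last 4 mm tapering to 9 mm. Clamped firm, but both pins together are off this point by up to 10 mm in y and in z, unmeasured; no error in x or angle. Limit between bracket and stand: 25 N.
- gland_follower: Bystander to leave alone: bronze gland follower, a 96 mm flange with a 54 mm neck, 42 mm high. Origin: centre of its underside.
- coupling: Bystander to leave alone: red pump coupling half, 110 mm flange with a 68 mm hub, 55 mm high. Origin: centre of its underside.
- puller: Bystander to leave alone: black two-leg bearing puller lying flat, about 180 x 120 x 20 mm, its legs towards its +x. Origin: centre of its underside.
- punch: Bystander to leave alone: brass centre punch lying along its x, 113 mm long, 11 mm thick. Origin: centre of its underside.
- spanner: Bystander to leave alone: open spanner lying along its x, 200 mm long. Origin: centre of its underside.
- parallel: Bystander to leave alone: ground steel parallel block, 100 x 25 x 45 mm. Origin: centre of its underside.
There are look-alikes about, which are no part of the job. Of the things that look like the bracket, take the one that is nearest to the robot's base at the start. What is shaped like the stand but pink is not meant.

How it is judged:
By the outcome, as a careful person would: the job done as asked, in the order asked, and still so for the second after the job is handed in, with the robot touching nothing.
It also fails if it takes over 67 s, if anything falls off the work surface, if the arm or the gripper's body presses on something with over 40 N, if the wrist force passes 120 N, or if a joint passes its speed limit or range.

## Working session

There is one attempt and no reset: what is moved stays moved. The work goes in short steps, Python scripts to look and compute and a shell command to move; the robot and the scene stay as the last step left them, time stands still between calls to the robot, and variables do not carry over. Pictures are saved under pics/ and viewed, about 8 in all and at most 12, crops included, and the job is handed in when it is done.

```bash
mkdir -p pics
python3 - <<'E'
from plant import *
import cv2,pickle
o=get_obs();print(o)
for n in("top","side"):
    c=capture(n);pickle.dump(c,open(n+'.pkl','wb'));cv2.imwrite(f'pics/{n}0.png',c['color'][:,:,::-1])
    import numpy as np
    R=cv2.Rodrigues(c['rvec'])[0];print(n,c['mtx'].round(1).tolist(),(-R.T@np.ravel(c['tvec'])).round(1),R.round(3).tolist())
E
```

```text
{'time': 0.0, 'joint_positions': array([-1.37501997e+00,  3.42706286e-01,  1.52502112e+00,  6.33585573e-06,
        1.27538105e+00, -1.46009110e-01]), 'dq': array([ 0.00213154, -0.0009403 ,  0.00034612,  0.00045855,  0.00013527,
        0.00043844]), 'tau': array([ 8.68594143e-04, -4.31236374e+01, -2.44213647e+01,  7.19187269e-02,
        5.59924264e-02, -1.37768052e-04]), 'tool_pos': array([ 175.95450347, -494.49089849,  404.05185024]), 'tcp_rot': array([-3.14009386e+00, -2.26530191e-04,  3.41783449e-01]), 'contact_force': array([0.99592126, 0.02525122, 0.77658184]), 'moment': array([ 0.00191174, -0.03274405,  0.01615052]), 'grip_width': 92.0897720823981}
top [[586.2, 0.0, 316.3], [0.0, 586.2, 245.2], [0.0, 0.0, 1.0]] [ 354.1  -53.2 1761.6] [[0.013, -1.0, 0.016], [-0.997, -0.014, -0.081], [0.082, -0.015, -0.997]]
side [[577.5, 0.0, 311.7], [0.0, 577.5, 243.9], [0.0, 0.0, 1.0]] [ -16.6 1272.4 1206.4] [[-0.934, -0.356, 0.005], [-0.224, 0.576, -0.786], [0.277, -0.736, -0.618]]
```

View pics/top0.png

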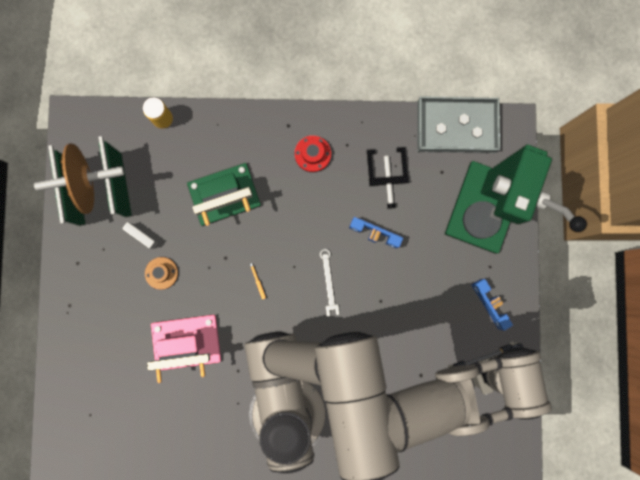

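View pics/side0.png

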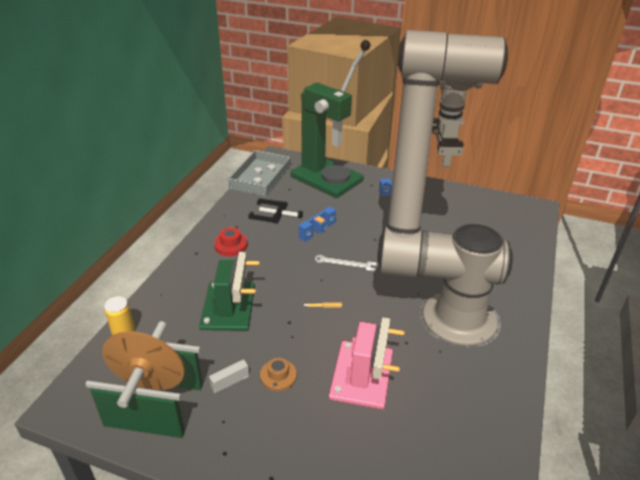

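Top view: there are two blue brackets, at (377,233) and (493,304). The green stand is at (226,194), and the pink decoy at (185,345) is ruled out. Next I'll compute distances and crop.

```bash
cat > h.py <<'E'
import numpy as np,cv2,pickle
def bp(c,u,v,z):
    R=cv2.Rodrigues(c['rvec'])[0];t=np.ravel(c['tvec']);o=-R.T@t
    p=cv2.undistortPoints(np.array([[[u,v]]],float),c['mtx'],None)[0,0]
    d=R.T@np.array([p[0],p[1],1]);return o+d*(z-o[2])/d[2]
def pr(c,P):
    return cv2.projectPoints(np.array(P,float).reshape(-1,3),c['rvec'],c['tvec'],c['mtx'],None)[0][:,0]
E
python3 - <<'E'
from h import *
c=pickle.load(open('top.pkl','rb'))
for n,u,v,z in[('A',377,233,45),('B',493,304,45),('stand',226,194,50),('base',285,415,0)]:
    p=bp(c,u,v,z);print(n,p.round(),np.hypot(*p[:2]).round())
im=c['color'][:,:,::-1]
a=cv2.resize(im[205:260,340:415],None,fx=8,fy=8,interpolation=2)[:, :600]
b=cv2.resize(im[155:235,180:270],None,fx=6,fy=6,interpolation=2)
s=pickle.load(open('side.pkl','rb'))['color'][:,:,::-1]
out=np.zeros((600,800,3),np.uint8)
a=cv2.resize(im[210:260,340:420],(480,300),interpolation=2);out[:300,:480]=a
b=cv2.resize(im[270:340,470:520],(210,294),interpolation=2);out[:294,500:710]=b
b=cv2.resize(im[160:230,180:265],(364,300),interpolation=2);out[300:,:364]=b
b=cv2.resize(s[245:335,195:265],(233,300),interpolation=2);out[300:,380:613]=b
b=cv2.resize(s[200:245,295:345],(187,168),interpolation=2);out[300:468,613:800]=b
cv2.imwrite('pics/crop1.png',out)
E
```

```text
A [ 533. -257.   45.] 592.0
B [ 329. -598.   45.] 683.0
stand [642. 189.  50.] 669.0
base [-4.  7.  0.] 8.0
```

View pics/crop1.png

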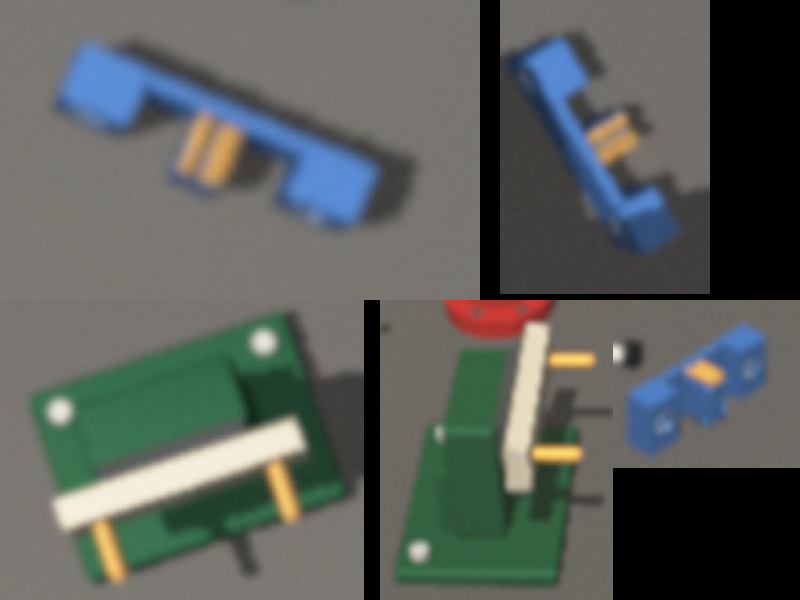

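Bracket A at (377,233) is nearest, 592 mm against 683 mm. It stands upright with the V on top and its rear face away from the robot. The crop shows the stand's pins clearly in both views. Next I'll work out the poses.

```bash
cat >> h.py <<'E'
def tri(cs,uvs):
    A=[];b=[]
    for c,uv in zip(cs,uvs):
        o=bp(c,*uv,0);o2=bp(c,*uv,300);d=(o2-o)/np.linalg.norm(o2-o);M=np.eye(3)-np.outer(d,d);A.append(M);b.append(M@o)
    return np.linalg.solve(sum(A),sum(b))
E
python3 - <<'E'
from h import *
c=pickle.load(open('top.pkl','rb'));s=pickle.load(open('side.pkl','rb'))
l=bp(c,354.7,216.7,56);r=bp(c,403.3,237.5,56)
d=l-r;print('rear',l,r,np.linalg.norm(d));yaw=np.arctan2(-d[0],d[1]);x=np.array([np.cos(yaw),np.sin(yaw)])
o=(l+r)[:2]/2-15*x;print('bracket',o,'yaw',yaw,'grip',o-9*x)
P={}
for n,a,b in[('Ltip',(206.9,224.9),(255.4,291.2)),('Rtip',(248.2,210.7),(259.6,262.7)),('Lroot',(204.1,211.9),(241,290.9)),('Rroot',(244.3,197.4),(246,262.7))]:
    P[n]=tri([c,s],[a,b]);print(n,P[n].round(1),'z120 top',bp(c,*a,120).round(1))
d=P['Ltip']-P['Rtip'];print(np.linalg.norm(d),np.arctan2(-d[0],d[1]))
# carrier top front edge
a=bp(c,180+68/4.28,160+(530-300)/4.28,142);b=bp(c,180+305/4.28,160+(448-300)/4.28,142);print('carrier',a,b,np.linalg.norm(a-b),np.arctan2(-(a-b)[0],(a-b)[1]))
E
```

```text
rear [ 579.09019989 -189.89336305   56.        ] [ 519.79713392 -332.8741581    56.        ] 154.78751701684308
bracket [ 535.58782138 -255.6378451 ] yaw -0.3931078269538997 grip [ 527.27431406 -252.19029581]
Ltip [541.  230.8 118.9] z120 top [541.3 230.8 120. ]
Rtip [582.4 115.6 118.8] z120 top [583.3 115.8 120. ]
Lroot [579.3 240.7 115.5] z120 top [578.  239.7 120. ]
Rroot [620.6 127.7 116.7] z120 top [621.  127.7 120. ]
122.42735318190006 0.34516842319070956
carrier [569.54986961 258.32877431 142.        ] [625.61597404 106.06378434 142.        ] 162.259160718808 0.35280808801895197
```

```bash
cat >> h.py <<'E'
def delta(x,y,z,yaw,cur=None):
    from scipy.spatial.transform import Rotation as Ro
    if cur is None:
        from plant import get_obs
        o=get_obs();cur=(o['tool_pos'],o['tcp_rot'])
    R=Ro.from_euler('xyz',cur[1]);G=Ro.from_euler('xyz',[np.pi,0,yaw])
    print('shift m',(R.inv().apply(np.array([x,y,z])-cur[0])/1000).round(4),'turn',(R.inv()*G).as_rotvec().round(4))
E
python3 -c "
from h import *
delta(527,-252,350,-.393,(np.array([176,-494.6,404.7]),[np.pi,0,.342]))"
```

```text
shift m [ 0.412  -0.1108  0.0547] turn [-0.    -0.     0.735]
```

```bash
python3 -m pendant '[[[0.412,-0.1108,0.0547],[0,0,0.735],0.035],[[0.412,-0.1108,0.0547],[0,0,0.735],0.035],[[0.412,-0.1108,0.0547],[0,0,0.735],0.035],[[0.412,-0.1108,0.0547],[0,0,0.735],0.035],[[0.412,-0.1108,0.0547],[0,0,0.735],0.035],[[0.412,-0.1108,0.0547],[0,0,0.735],0.035],[[0.412,-0.1108,0.0547],[0,0,0.735],0.035],[[0.412,-0.1108,0.0547],[0,0,0.735],0.035],[[0.412,-0.1108,0.0547],[0,0,0.735],0.035],[[0.412,-0.1108,0.0547],[0,0,0.735],0.035]]'
python3 -c "
from h import *
delta(527,-252,350,-.393)"
```

```text
time: 0.93
tool_pos: [496.3, -272.9, 354.5]
tcp_rot: [-3.142, 0.001, -0.393]
contact_force: [0.1, -0.4, 0.3]
grip_width: 35.6
shift m [ 0.0203 -0.031   0.0045] turn [-0.      0.0006 -0.0002]
```

```bash
python3 -m pendant '[[[0.015,-0.025,0.004],[0,0,0],0.035],[[0.015,-0.025,0.004],[0,0,0],0.035],[[0.015,-0.025,0.004],[0,0,0],0.035],[[0.015,-0.025,0.004],[0,0,0],0.035],[[0.015,-0.025,0.004],[0,0,0],0.035]]'
python3 - <<'E'
from h import *
from plant import *
delta(527,-252,350,-.393)
c=capture('wrist');pickle.dump(c,open('w1.pkl','wb'));cv2.imwrite('pics/w1.png',c['color'][:,:,::-1])
R=cv2.Rodrigues(c['rvec'])[0];print((-R.T@np.ravel(c['tvec'])).round(1),R.round(2).tolist(),c['mtx'][0])
E
```

```text
time: 1.35
tool_pos: [517.6, -257.9, 351.0]
tcp_rot: [3.141, 0.0, -0.394]
contact_force: [-0.1, -0.2, -0.4]
grip_width: 35.3
shift m [ 0.0064 -0.009   0.001 ] turn [ 0.0003  0.0004 -0.0014]
[ 595.4 -289.   330.3] [[-0.38, -0.92, 0.0], [-0.88, 0.37, 0.3], [-0.28, 0.12, -0.95]] [336.26014094   0.         318.09940629]
```

View pics/w1.png

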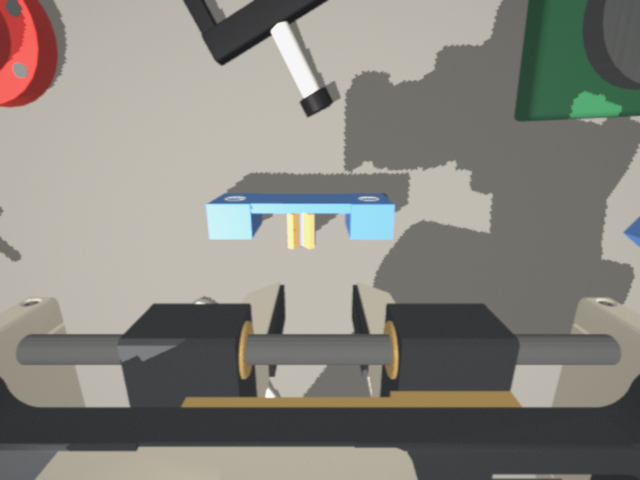

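Run:
```python
from h import *
c=pickle.load(open('w1.pkl','rb'))
l=bp(c,207,205,56);r=bp(c,393,205,56);fl=bp(c,208,239,56);fr=bp(c,394,238,56)
print(np.linalg.norm(l-r),np.linalg.norm(l-fl),np.linalg.norm(fl-fr))
d=l-r;yaw=np.arctan2(-d[0],d[1]);x=np.array([np.cos(yaw),np.sin(yaw)])
o=(l+r+fl+fr)[:2]/4;g=o-9*x;print(o,yaw,'grip',g)
vb=[bp(c,288,246,56)[:2],bp(c,315,246,56)[:2]];y=np.array([-x[1],x[0]])
print('V y offsets',[(v-o)@y for v in vb])
delta(*g,350,yaw)
```

```text
153.7497120504521 29.467111942757874 158.6218116488351
[ 537.12809746 -248.85745611] -0.3951896972384564 grip [ 528.8217855  -245.39260667]
V y offsets [np.float64(11.065814302864535), np.float64(-12.12155529262577)]
shift m [ 0.0055 -0.016   0.0012] turn [ 0.0003 -0.      0.0003]
```

```bash
python3 -m pendant '[[[0,-0.003,0.02],[0,0,0],0.035],[[0,-0.003,0.06],[0,0,0],0.035],[[0,-0.003,0.06],[0,0,0],0.035],[[0,-0.003,0.06],[0,0,0],0.035],[[0,-0.003,0.06],[0,0,0],0.035]]'
python3 - <<'E'
from h import *
from plant import *
c=capture('wrist');pickle.dump(c,open('w2.pkl','wb'));cv2.imwrite('pics/w2.png',c['color'][:,:,::-1])
o=get_obs();print(o['tool_pos'],o['tcp_rot'],o['dq'].round(3))
E
```

```text
time: 1.82
tool_pos: [519.5, -255.2, 292.6]
tcp_rot: [3.141, -0.002, -0.394]
contact_force: [-0.1, 0.1, -0.3]
grip_width: 35.0
[ 519.75848897 -255.1896606   293.1444251 ] [ 3.14087225e+00 -3.08214754e-03 -3.94057040e-01] [ 0.006 -0.009 -0.004 -0.001 -0.008  0.001]
```

View pics/w2.png

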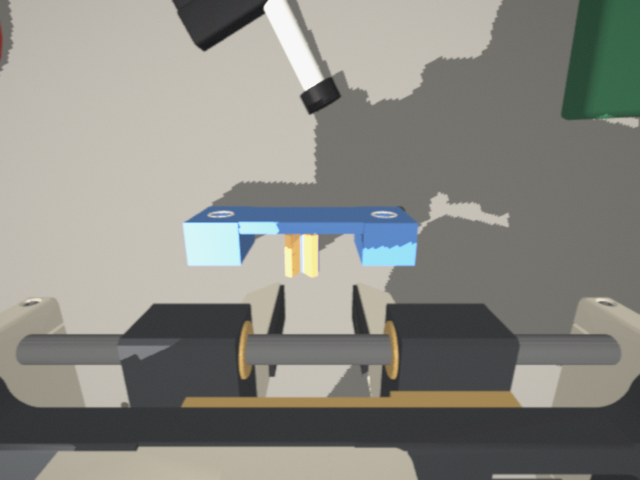

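Run:
```python
from h import *
c=pickle.load(open('w2.pkl','rb'))
P=[bp(c,u,v,56) for u,v in[(186,222),(415,222),(188,265),(415,265)]]
l,r,fl,fr=P;print(np.linalg.norm(l-r),np.linalg.norm(l-fl))
d=l-r;yaw=np.arctan2(-d[0],d[1]);x=np.array([np.cos(yaw),np.sin(yaw)])
o=sum(P)[:2]/4;g=o-9*x;print(o,yaw,'grip',g)
delta(*g,189,yaw)
```

```text
151.31672133748046 30.519922908892045
[ 537.73952971 -249.19554258] -0.3951165483231865 grip [ 529.43296433 -245.73130074]
shift m [ 0.005  -0.0125  0.1042] turn [ 0.0007 -0.0031  0.0011]
```

```bash
python3 -m pendant '[[[0.005,-0.012,0.02],[0,0,0],0.035],[[0.005,-0.012,0.04],[0,0,0],0.035],[[0.005,-0.012,0.05],[0,0,0],0.035],[[0.005,-0.012,0.065],[0,0,0],0.035],[[0.005,-0.012,0.075],[0,0,0],0.035],[[0.005,-0.012,0.075],[0,0,0],0.035],[[0.005,-0.012,0.075],[0,0,0],0.035]]'
python3 - <<'E'
from h import *
from plant import *
delta(529.4,-245.7,189,-.395)
c=capture('wrist');pickle.dump(c,open('w3.pkl','wb'));cv2.imwrite('pics/w3.png',c['color'][:,:,::-1])
E
```

```text
time: 2.45
tool_pos: [528.8, -245.5, 216.6]
tcp_rot: [3.141, -0.0, -0.393]
contact_force: [0.7, 0.1, -0.7]
grip_width: 35.0
shift m [ 0.0006 -0.      0.0276] turn [ 0.0002 -0.0003  0.0015]
```

View pics/w3.png

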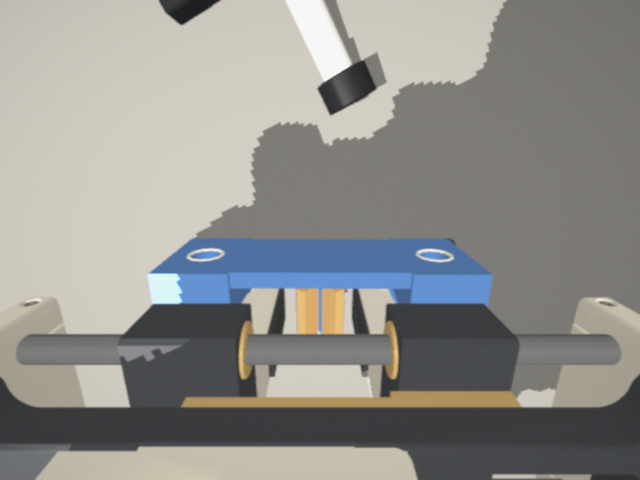

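The rib (columns 295–344) is centred between the fingers. I'll descend and grip.

```bash
python3 -m pendant '[[[0,0,0.014],[0,0,0],0.035],[[0,0,0.0275],[0,0,0],0.035],[[0,0,0.0275],[0,0,0],0.035],[[0,0,0.0275],[0,0,0],0.035],[[0,0,0.0275],[0,0,0],0.0],[[0,0,0.0275],[0,0,0],0.0],[[0,0,0.0275],[0,0,0],0.0],[[0,0,0.0275],[0,0,0],0.0],[[0,0,0.0275],[0,0,0],0.0],[[0,0,0.0275],[0,0,0],0.0]]'
python3 -m pendant '[[[0,0,-0.02],[0,0,0],0],[[0,0,-0.06],[0,0,0],0],[[0,0,-0.06],[0,0,0],0],[[0,0,-0.06],[0,0,0],0],[[0,0,-0.06],[0,0,0],0]]'
python3 -c "
from plant import *
o=get_obs();print(o['contact_force'],o['moment'],o['joint_positions'].round(3),o['tool_pos'])"
```

```text
time: 3.33
tool_pos: [529.1, -245.6, 189.8]
tcp_rot: [3.141, -0.002, -0.393]
contact_force: [-1.1, -1.2, 6.5]
grip_width: 23.6
time: 3.75
tool_pos: [528.2, -244.8, 247.6]
tcp_rot: [-3.141, 0.002, -0.393]
contact_force: [0.5, -0.3, -5.2]
grip_width: 23.9
[ 0.51973056 -0.26710725 -5.22498908] [ 0.1062432   0.02644277 -0.03419871] [-0.566  0.607  1.557  0.     0.979  1.398] [ 528.1942436  -244.78158748  247.57381602]
```

```bash
python3 -c "
from h import *
delta(510.7,152.3,300,.35,(np.array([529,-245.3,249.]),[np.pi,0,-.393]))"
```

```text
shift m [-0.1692 -0.3603 -0.051 ] turn [ 0.     0.    -0.743]
```

```bash
python3 -m pendant '[[[-0.014,-0.03,-0.051],[0,0,-0.07],0],[[-0.03,-0.064,-0.051],[0,0,-0.14],0],[[-0.045,-0.096,-0.051],[0,0,-0.21],0],[[-0.06,-0.128,-0.051],[0,0,-0.29],0],[[-0.075,-0.16,-0.051],[0,0,-0.36],0],[[-0.09,-0.192,-0.051],[0,0,-0.43],0],[[-0.105,-0.224,-0.051],[0,0,-0.5],0],[[-0.12,-0.256,-0.051],[0,0,-0.57],0],[[-0.135,-0.288,-0.051],[0,0,-0.65],0],[[-0.145,-0.31,-0.051],[0,0,-0.743],0]]'
python3 -m pendant '[[[0,0,0],[0,0,0],0],[[0,0,0],[0,0,0],0],[[0,0,0],[0,0,0],0]]'
python3 -c "
from h import *
delta(510.7,152.3,300,.35)"
```

```text
time: 4.58
tool_pos: [512.3, 99.5, 297.4]
tcp_rot: [-3.139, 0.004, 0.355]
contact_force: [0.1, 0.0, -4.6]
grip_width: 23.8
time: 4.83
tool_pos: [513.2, 96.4, 298.1]
tcp_rot: [-3.141, 0.003, 0.349]
contact_force: [0.2, -0.8, -4.2]
grip_width: 23.9
shift m [ 0.0168 -0.0534 -0.0019] turn [-0.0004  0.003  -0.0008]
```

```bash
python3 -m pendant '[[[0.008,-0.025,0],[0,0,0],0],[[0.016,-0.053,0.01],[0,0,0],0],[[0.016,-0.053,0.02],[0,0,0],0],[[0.016,-0.053,0.02],[0,0,0],0],[[0.016,-0.053,0.02],[0,0,0],0],[[0.016,-0.053,0.02],[0,0,0],0],[[0.016,-0.053,0.02],[0,0,0],0]]'
python3 - <<'E'
from h import *
from plant import *
for n in('wrist','side','top'):
    c=capture(n);pickle.dump(c,open(n+'4.pkl','wb'))
    cv2.imwrite(f'pics/{n}4.png',c['color'][:,:,::-1])
delta(510.7,152.3,279,.35)
E
```

```text
time: 5.42
tool_pos: [510.9, 150.8, 279.9]
tcp_rot: [3.141, -0.001, 0.348]
contact_force: [-0.6, -0.1, -5.3]
grip_width: 24.1
shift m [ 0.0003 -0.0009  0.0009] turn [ 0.0003 -0.0007 -0.0013]
```

View pics/wrist4.png

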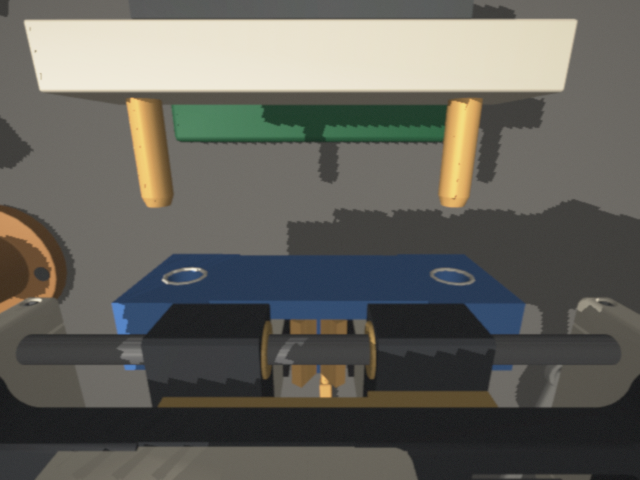

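Run:
```python
from h import *
c=pickle.load(open('wrist4.pkl','rb'));im=c['color'].astype(int)
R=cv2.Rodrigues(c['rvec'])[0];K=c['mtx'];t=np.ravel(c['tvec'])
m=(im[:,:,0]-im[:,:,2]>45)&(im[:,:,0]>100)
rows=[];L=[];Rr=[];W=[]
for v in range(112,188,2):
    a=np.flatnonzero(m[v,110:190])+110;b=np.flatnonzero(m[v,420:500])+420
    rows.append(v);L.append((a[0]+a[-1])/2);Rr.append((b[0]+b[-1])/2);W.append((a[-1]-a[0]+1,b[-1]-b[0]+1))
pl=np.polyfit(rows,L,1);p2=np.polyfit(rows,Rr,1)
ww=np.array(W);print(ww[::8].tolist())
for v in(105,125,150,175,195):
    u1,u2=np.polyval(pl,v),np.polyval(p2,v)
    Z=K[0,0]*120/(u2-u1);q=np.array([((u1+u2)/2-K[0,2])/K[0,0]*Z,(v-K[1,2])/K[1,1]*Z,Z])
    print(v,u1.round(1),u2.round(1),'cam',q.round(1),'world',(R.T@(q-t)).round(1))
g=cv2.cvtColor(c['color'],cv2.COLOR_RGB2GRAY)
cc=[]
for x0 in(155,425):
    s=g[262:290,x0:x0+60];mm=(s>np.median(s)+40).astype(np.uint8);pts=np.argwhere(mm)[:,::-1].astype(np.float32)
    e=cv2.fitEllipse(cv2.convexHull(pts));print(e,len(pts));cc.append(np.array(e[0])+[x0,262])
u1,u2=cc[0][0],cc[1][0];v=(cc[0][1]+cc[1][1])/2;Z=K[0,0]*120/(u2-u1);q=np.array([((u1+u2)/2-K[0,2])/K[0,0]*Z,(v-K[1,2])/K[1,1]*Z,Z])
print('holes',cc,'cam',q.round(1),'world',(R.T@(q-t)).round(1))
G=np.array([510.9,150.8,0])+24*np.array([np.cos(.349),np.sin(.349),0]);G[2]=279.9-159.8;print('hole mid by kinematics',G, 'projected',pr(c,G))
# side tri of pins
```

```text
[[32, 34], [31, 34], [31, 34], [30, 32], [30, 32]]
105 141.7 464.1 cam [ -5.6 -51.2 125.1] world [598.4 188.3 124.4]
125 144.7 461.7 cam [ -5.6 -44.5 127.3] world [591.8 185.9 124.4]
150 148.3 458.7 cam [ -5.6 -35.8 130. ] world [583.2 182.8 124.5]
175 152.0 455.7 cam [ -5.6 -26.7 132.8] world [574.2 179.6 124.5]
195 154.9 453.3 cam [ -5.6 -19.1 135.2] world [566.8 176.9 124.5]
((21.730792999267578, 10.173398971557617), (24.081876754760742, 54.38251495361328), 93.87008666992188) 285
((27.112274169921875, 14.222050666809082), (16.0394287109375, 43.360572814941406), 99.22959899902344) 234
holes [array([176.730793  , 272.17339897]), array([452.11227417, 276.22205067])] cam [ -1.6  13.8 146.5] world [535.4 161.3 123.7]
hole mid by kinematics [533.45316338 159.00699832 120.1       ] projected [[317.75596721 276.47039764]]
```

Run:
```python
from h import *
c=pickle.load(open('side4.pkl','rb'));im=c['color'][:,:,::-1].copy()
x=np.array([np.cos(.349),np.sin(.349),0]);y=np.array([-x[1],x[0],0])
F=np.array([599.,187.5,0])
S=6;x0,y0=185,215
big=cv2.resize(im[y0:y0+100,x0:x0+125],None,fx=S,fy=S,interpolation=2)
def ln(a,b,col):
    p=pr(c,[a,b]);p=((p-[x0-.5,y0-.5])*S).astype(int);cv2.line(big,tuple(map(int,p[0])),tuple(map(int,p[1])),col,1)
for z,col in((119,(0,0,255)),(124,(255,0,255))):
    for s in(60,-60):
        p=F+s*y+[0,0,z];ln(p,p-40*x,col)
h=np.array([533.5,159,120.1])
for s in(78,-78):
  for dz in(-30,26):
    q=h+s*y+[0,0,dz];ln(q,q-30*x,(0,255,255))
cv2.imwrite('pics/s4.png',big)
w=pickle.load(open('wrist4.pkl','rb'))
wb=w['color'][:,:,::-1]
for x1 in(150,420):
    s=cv2.cvtColor(wb,6)[258:295,x1:x1+70];print(np.median(s),s.max())
    mm=(s>130).astype(np.uint8);n,lb,st,ce=cv2.connectedComponentsWithStats(mm);print([(a[0]+x1,a[1]+258,a[2],a[3],a[4]) for a in st[1:]])
```

```text
58.0 232
[(np.int32(182), np.int32(267), np.int32(19), np.int32(5), np.int32(60)), (np.int32(174), np.int32(270), np.int32(3), np.int32(3), np.int32(5)), (np.int32(162), np.int32(279), np.int32(7), np.int32(5), np.int32(21))]
57.0 142
[(np.int32(438), np.int32(269), np.int32(17), np.int32(2), np.int32(26))]
```

View pics/s4.png

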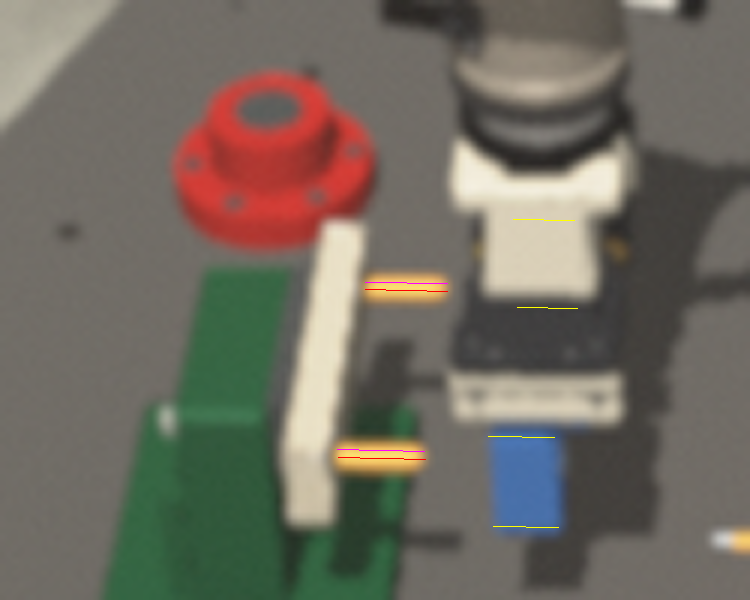

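Run:
```python
from h import *
c=pickle.load(open('wrist4.pkl','rb'));s=pickle.load(open('side4.pkl','rb'))
x=np.array([np.cos(.349),np.sin(.349),0]);y=np.array([-x[1],x[0],0])
h=np.array([533.5,159,120.1])
print('holes',pr(c,[h+60*y,h-60*y]).round(1),'top rear',pr(c,[h+78*y+[0,0,26],h-78*y+[0,0,26]]).round(1),'bot rear',pr(c,[h+78*y-[0,0,30],h-78*y-[0,0,30]]).round(1))
F=np.array([599.,187.5,124]);print('pins z124: root',pr(c,[F+60*y,F-60*y]).round(1),'tip',pr(c,[F+60*y-36*x,F-60*y-36*x]).round(1))
im=c['color'];out=np.zeros((600,800,3),np.uint8)
a=cv2.resize(im[245:315,110:210,::-1],(400,280),interpolation=2);out[:280,:400]=a
a=cv2.resize(im[245:315,430:530,::-1],(400,280),interpolation=2);out[:280,400:]=a
a=cv2.resize(s['color'][280:312,258:288,::-1],(281,300),interpolation=2);out[290:590,:281]=a
cv2.imwrite('pics/crop4.png',np.clip(out*1.6,0,255).astype(np.uint8))
```

```text
holes [[184.  276.6]
 [451.7 276.1]] top rear [[109.6 304.4]
 [526.1 303.7]] bot rear [[171.6 254.2]
 [464.1 253.7]]
pins z124: root [[144.9 104.5]
 [466.5 103.9]] tip [[158.9 200.2]
 [454.8 199.6]]
```

View pics/crop4.png

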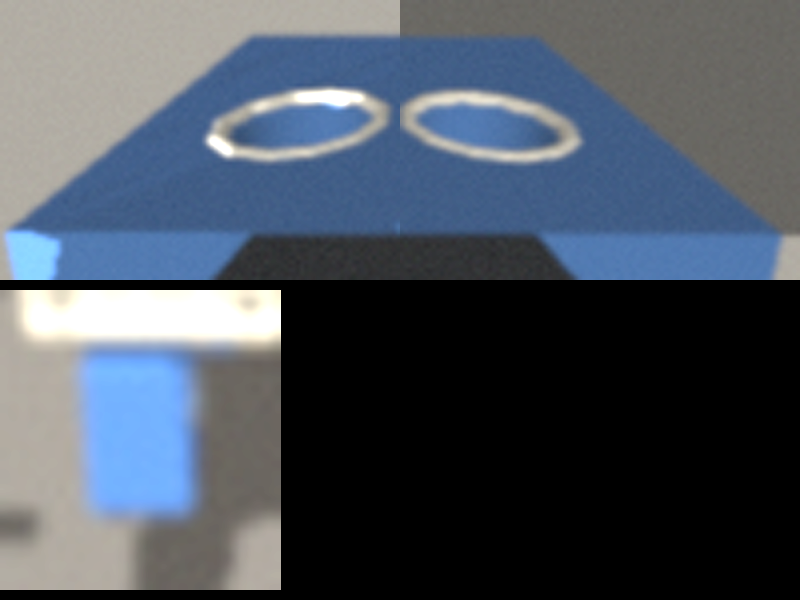

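Ring and pin geometry in the wrist view: the ring mid-column is 318.5. The pins are 5.8 mm to tool −y and about 4.2 mm higher than the holes, and the yaw is parallel. The top/side estimate agrees once its roughly 4 mm bias is removed.

```bash
python3 -m pendant '[[[0,-0.0058,-0.0042],[0,0,0],0],[[0.01,-0.0058,-0.0042],[0,0,0],0],[[0.018,-0.0058,-0.0042],[0,0,0],0],[[0.024,-0.0058,-0.0042],[0,0,0],0],[[0.026,-0.0058,-0.0042],[0,0,0],0],[[0.026,-0.0058,-0.0042],[0,0,0],0],[[0.026,-0.0058,-0.0042],[0,0,0],0],[[0.026,-0.0058,-0.0042],[0,0,0],0]]'
python3 - <<'E'
from h import *
from plant import *
c=capture('wrist');pickle.dump(c,open('w5.pkl','wb'))
c2=c['color'][60:340,80:560,::-1];cv2.imwrite('pics/w5.png',np.clip(cv2.resize(c2,(800,467),interpolation=2)*1.4,0,255))
o=get_obs();print(o['contact_force'],o['moment'],o['tool_pos'],o['tcp_rot'])
E
```

```text
time: 6.23
tool_pos: [532.6, 166.3, 283.5]
tcp_rot: [-3.142, 0.001, 0.35]
contact_force: [-0.2, -0.5, -5.1]
grip_width: 24.0
[ 0.12445033 -0.12602014 -4.23437223] [-0.05326274  0.00485552  0.00283276] [532.60021475 166.24776876 283.58222177] [-3.14157398e+00  6.45635634e-04  3.49748458e-01][ WARN:0@1.466] global loadsave.cpp:1063 imwrite_ Unsupported depth image for selected encoder is fallbacked to CV_8U.
```

View pics/w5.png

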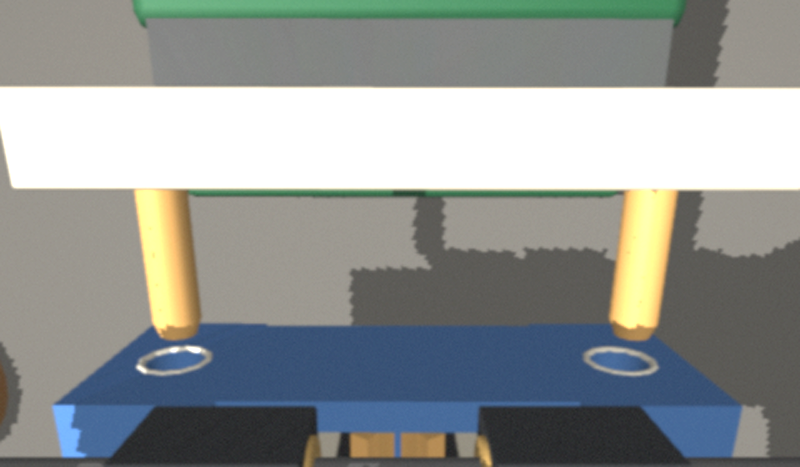

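```bash
cat > fit.py <<'E'
from h import *
def fit(c,v0,v1,hl,hr):
    im=c['color'].astype(int);K=c['mtx'];m=(im[:,:,0]-im[:,:,2]>45)&(im[:,:,0]>100)
    V=np.arange(v0,v1,2);U=[]
    for v in V:
        a=np.flatnonzero(m[v,110:240])+110;b=np.flatnonzero(m[v,400:510])+400;U.append([(a[0]+a[-1])/2,(b[0]+b[-1])/2])
    U=np.array(U)
    def q(u1,u2,v):
        Z=K[0,0]*120/(u2-u1);return np.array([((u1+u2)/2-K[0,2])/K[0,0]*Z,(v-K[1,2])/K[1,1]*Z,Z])
    pf=np.polyfit(V,U,1);h=q(hl[0],hr[0],(hl[1]+hr[1])/2)
    R=cv2.Rodrigues(c['rvec'])[0]
    x=-R[1,:]*1.;x[2]=0;x/=np.linalg.norm(x);B=np.array([x,[-x[1],x[0],0],[0,0,1]])
    for v in(v0,(v0+v1)/2,v1):
        p=q(*np.polyval(pf,v),v);print('pin-hole in bracket axes x,y,z',(B@R.T@(p-h)).round(2))
E
python3 - <<'E'
from fit import *
fit(pickle.load(open('wrist4.pkl','rb')),112,188,(184.5,276.2),(452.5,276.5))
fit(pickle.load(open('w5.pkl','rb')),182,246,(80+174/1.667,60+361/1.667),(80+621/1.667,60+361/1.667))
E
```

```text
pin-hole in bracket axes x,y,z [68.47  5.83  4.18]
pin-hole in bracket axes x,y,z [54.75  5.82  4.22]
pin-hole in bracket axes x,y,z [40.1   5.8   4.27]
pin-hole in bracket axes x,y,z [42.07 -1.58  0.54]
pin-hole in bracket axes x,y,z [28.72 -1.54  0.49]
pin-hole in bracket axes x,y,z [14.55 -1.49  0.44]
```

```bash
python3 -m pendant '[[[0,0.0015,-0.0003],[0,0,0],0],[[0.002,0.0015,-0.0003],[0,0,0],0],[[0.004,0.0015,-0.0003],[0,0,0],0],[[0.006,0.0015,-0.0003],[0,0,0],0],[[0.006,0.0015,-0.0003],[0,0,0],0],[[0.006,0.0015,-0.0003],[0,0,0],0],[[0.006,0.0015,-0.0003],[0,0,0],0]]'
python3 -c "
from plant import *
o=get_obs();print(o['contact_force'],o['moment'],o['tool_pos'])"
python3 -m pendant '[[[0.001,0,0],[0,0,0],0],[[0.002,0,0],[0,0,0],0],[[0.003,0,0],[0,0,0],0],[[0.004,0,0],[0,0,0],0],[[0.004,0,0],[0,0,0],0]]'
python3 -c "
from plant import *
o=get_obs();print(o['contact_force'],o['moment'],o['tool_pos'])"
```

```text
time: 6.87
tool_pos: [539.0, 167.0, 283.9]
tcp_rot: [3.142, 0.0, 0.35]
contact_force: [0.0, -0.9, -4.5]
grip_width: 23.8
[ 0.03691035 -0.86718806 -4.48050646] [ 0.00887624 -0.02123892  0.03168441] [539.00921546 166.99518049 283.92104205]
time: 7.28
tool_pos: [543.0, 168.4, 284.0]
tcp_rot: [3.141, -0.0, 0.35]
contact_force: [1.2, -0.4, -4.1]
grip_width: 23.6
[ 1.18134194 -0.38671438 -4.14079706] [ 0.03284271  0.02770879 -0.08025334] [542.99921566 168.42540361 284.01357216]
```

```bash
python3 -m pendant '[[[0.001,0,0],[0,0,0],0],[[0.002,0,0],[0,0,0],0],[[0.003,0,0],[0,0,0],0],[[0.003,0,0],[0,0,0],0]]'
python3 -c "
from plant import *
o=get_obs();print(o['moment'])"
python3 -m pendant '[[[0.001,0,0],[0,0,0],0],[[0.002,0,0],[0,0,0],0],[[0.003,0,0],[0,0,0],0],[[0.003,0,0],[0,0,0],0]]'
python3 - <<'E'
from h import *
from plant import *
c=capture('wrist');pickle.dump(c,open('w6.pkl','wb'))
c2=c['color'][60:340,80:560,::-1];cv2.imwrite('pics/w6.png',cv2.convertScaleAbs(cv2.resize(c2,(800,467),interpolation=2),alpha=1.2))
o=get_obs();print(o['moment'],o['contact_force'])
E
```

```text
time: 7.62
tool_pos: [545.8, 169.5, 284.0]
tcp_rot: [3.141, -0.0, 0.35]
contact_force: [-0.3, 0.8, -4.7]
grip_width: 23.6
[ 0.00360559 -0.01548391 -0.05500767]
time: 7.95
tool_pos: [548.6, 170.5, 284.0]
tcp_rot: [3.141, -0.0, 0.35]
contact_force: [0.4, 0.4, -3.8]
grip_width: 23.8
[-0.07188386 -0.0137892   0.0345067 ] [-0.23149352  0.02843861 -3.94928618]
```

View pics/w6.png

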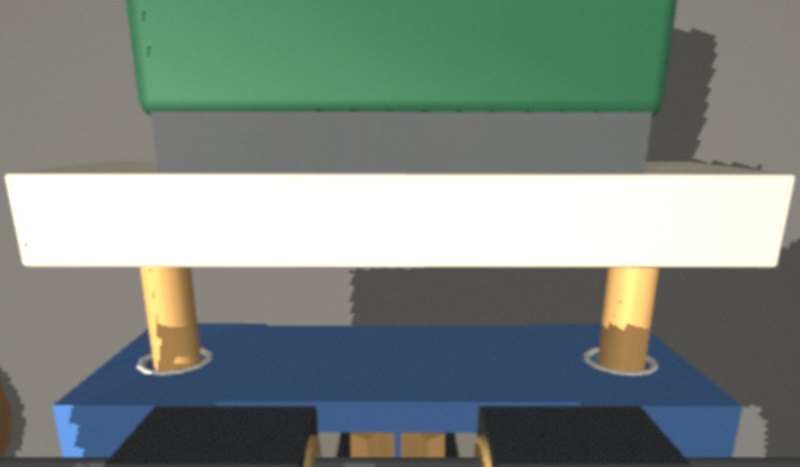

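Both pin tips have entered the rings (left about (175,365), right about (624,365)) with no contact force. I'll continue gently.

```bash
python3 -m pendant '[[[0.001,0.0005,-0.0003],[0,0,0],0],[[0.0025,0.0005,-0.0003],[0,0,0],0],[[0.004,0.0005,-0.0003],[0,0,0],0],[[0.0055,0.0005,-0.0003],[0,0,0],0],[[0.007,0.0005,-0.0003],[0,0,0],0],[[0.008,0.0005,-0.0003],[0,0,0],0],[[0.008,0.0005,-0.0003],[0,0,0],0]]'
python3 -c "
from plant import *
o=get_obs();print(o['moment'],o['contact_force'])"
python3 -m pendant '[[[0.0015,0,0],[0,0,0],0],[[0.003,0,0],[0,0,0],0],[[0.0045,0,0],[0,0,0],0],[[0.006,0,0],[0,0,0],0],[[0.007,0,0],[0,0,0],0],[[0.007,0,0],[0,0,0],0]]'
python3 - <<'E'
from h import *
from fit import *
from plant import *
c=capture('wrist');pickle.dump(c,open('w7.pkl','wb'))
o=get_obs();print(o['moment'],o['contact_force'])
E
```

```text
time: 8.58
tool_pos: [556.3, 172.8, 284.3]
tcp_rot: [3.141, -0.0, 0.35]
contact_force: [-0.2, 0.2, -4.2]
grip_width: 23.7
[-0.01475343  0.07585941 -0.00809924] [-0.24835155  0.21382732 -4.20058541]
time: 9.08
tool_pos: [562.9, 175.2, 284.3]
tcp_rot: [3.141, -0.0, 0.35]
contact_force: [0.2, 0.9, -4.4]
grip_width: 23.3
[ 0.00359024  0.09927896 -0.02583089] [ 0.6851251   0.27553662 -5.63360154]
```

```bash
python3 -m pendant '[[[0.0015,0,0],[0,0,0],0],[[0.003,0,0],[0,0,0],0],[[0.0045,0,0],[0,0,0],0],[[0.006,0,0],[0,0,0],0],[[0.0075,0,0],[0,0,0],0],[[0.009,0,0],[0,0,0],0],[[0.01,0,0],[0,0,0],0],[[0.01,0,0],[0,0,0],0]]'
python3 -m pendant '[[[0.0005,0,0],[0,0,0],0],[[0.001,0,0],[0,0,0],0],[[0.0015,0,0],[0,0,0],0],[[0.002,0,0],[0,0,0],0],[[0.0025,0,0],[0,0,0],0],[[0.0025,0,0],[0,0,0],0]]'
python3 - <<'E'
from h import *
from plant import *
c=capture('wrist');pickle.dump(c,open('w8.pkl','wb'))
c2=c['color'][60:340,80:560,::-1];cv2.imwrite('pics/w8.png',cv2.convertScaleAbs(cv2.resize(c2,(800,467),interpolation=2),alpha=1.2))
o=get_obs();print(o['moment'],o['contact_force'])
E
```

```text
time: 9.8
tool_pos: [572.3, 178.5, 284.3]
tcp_rot: [3.141, -0.0, 0.35]
contact_force: [-0.7, 0.1, -4.4]
grip_width: 24.2
time: 10.3
tool_pos: [574.5, 179.4, 284.3]
tcp_rot: [3.141, -0.0, 0.35]
contact_force: [1.2, 0.4, -4.9]
grip_width: 23.5
[-0.00815639  0.03139735  0.00120357] [-0.11665092 -0.54847105 -4.43234436]
```

View pics/w8.png

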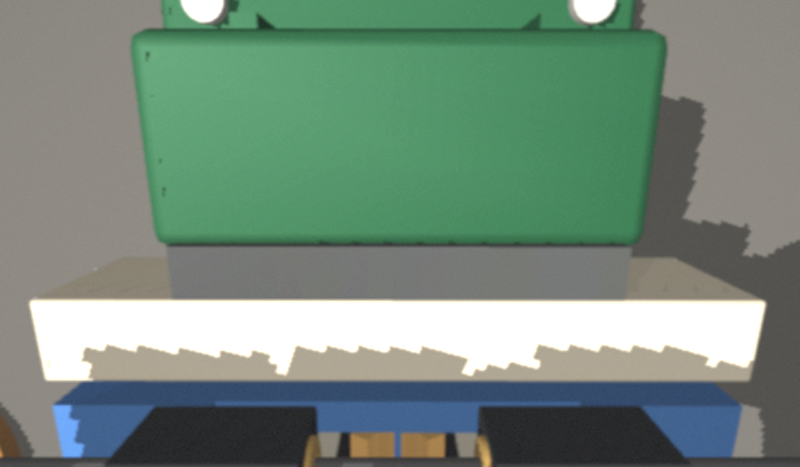

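The gap is now about 5 mm (edges at rows 380 and 404). I'll creep on until contact.

```bash
for i in 1; do python3 -m pendant '[[[0.0005,0,0],[0,0,0],0],[[0.001,0,0],[0,0,0],0],[[0.0015,0,0],[0,0,0],0],[[0.002,0,0],[0,0,0],0],[[0.0025,0,0],[0,0,0],0],[[0.0025,0,0],[0,0,0],0]]'; done
python3 -m pendant '[[[0.0005,0,0],[0,0,0],0],[[0.001,0,0],[0,0,0],0],[[0.001,0,0],[0,0,0],0]]'
```

```text
time: 10.85
tool_pos: [576.9, 180.2, 284.3]
tcp_rot: [3.142, -0.0, 0.35]
contact_force: [0.4, 0.1, -4.2]
grip_width: 23.9
time: 11.1
tool_pos: [577.8, 180.6, 284.3]
tcp_rot: [3.142, 0.0, 0.35]
contact_force: [0.1, 0.5, -5.0]
grip_width: 23.8
```

```bash
python3 -m pendant '[[[0.0005,0,0],[0,0,0],0],[[0.001,0,0],[0,0,0],0],[[0.001,0,0],[0,0,0],0]]'
```

```text
time: 11.35
tool_pos: [578.2, 180.7, 284.2]
tcp_rot: [3.142, 0.002, 0.35]
contact_force: [-4.1, -2.0, -2.3]
grip_width: 23.8
```

```bash
python3 -m pendant '[[[0.0004,0,0],[0,0,0],0],[[0.0004,0,0],[0,0,0],0],[[0.0004,0,0],[0,0,0],0]]'
python3 - <<'E'
from h import *
from plant import *
o=get_obs();print(o['moment'],o['contact_force'],o['tool_pos'],o['tcp_rot'])
c=capture('wrist');pickle.dump(c,open('w9.pkl','wb'))
# edges along columns between carrier and bracket
g=c['color'].astype(int)
for u in(130,150,200,318,430,490,505):
    print(u,[tuple(g[v,u]) for v in range(285,306,2)])
E
```

```text
time: 11.6
tool_pos: [578.3, 180.8, 284.2]
tcp_rot: [-3.142, 0.003, 0.35]
contact_force: [-5.8, -2.7, -0.7]
grip_width: 23.9
[-0.42144303  0.85929203  0.03040878] [-5.81021974 -2.67282216 -0.66169748] [578.29656143 180.77846175 284.19457722] [-3.14158894e+00  2.99931754e-03  3.49909199e-01]
130 [(np.int64(246), np.int64(245), np.int64(238)), (np.int64(247), np.int64(247), np.int64(245)), (np.int64(247), np.int64(247), np.int64(245)), (np.int64(247), np.int64(247), np.int64(245)), (np.int64(247), np.int64(247), np.int64(245)), (np.int64(247), np.int64(247), np.int64(244)), (np.int64(163), np.int64(162), np.int64(165)), (np.int64(62), np.int64(87), np.int64(123)), (np.int64(61), np.int64(86), np.int64(123)), (np.int64(70), np.int64(102), np.int64(146)), (np.int64(74), np.int64(111), np.int64(160))]
150 [(np.int64(196), np.int64(186), np.int64(167)), (np.int64(195), np.int64(186), np.int64(164)), (np.int64(194), np.int64(185), np.int64(164)), (np.int64(196), np.int64(185), np.int64(166)), (np.int64(196), np.int64(186), np.int64(164)), (np.int64(190), np.int64(180), np.int64(160)), (np.i
[... 2094 characters left out ...]
2)), (np.int64(61), np.int64(86), np.int64(123)), (np.int64(60), np.int64(85), np.int64(122)), (np.int64(65), np.int64(95), np.int64(136)), (np.int64(75), np.int64(112), np.int64(161))]
505 [(np.int64(195), np.int64(185), np.int64(166)), (np.int64(194), np.int64(185), np.int64(164)), (np.int64(194), np.int64(184), np.int64(163)), (np.int64(195), np.int64(185), np.int64(164)), (np.int64(194), np.int64(184), np.int64(164)), (np.int64(193), np.int64(183), np.int64(162)), (np.int64(126), np.int64(130), np.int64(134)), (np.int64(61), np.int64(86), np.int64(122)), (np.int64(59), np.int64(84), np.int64(120)), (np.int64(63), np.int64(94), np.int64(135)), (np.int64(73), np.int64(110), np.int64(159))]
```

Contact at about 6 N. The gap is uniform across the width (edges at rows 297 and 303 everywhere), there is no yaw moment, and the 47.9 mm travel matches the predicted seat. I'll lower it until the pins take the weight, keeping a light push on.

```bash
python3 -m pendant '[[[-0.0002,0,0.0004],[0,0,0],0],[[-0.0002,0,0.0008],[0,0,0],0],[[-0.0002,0,0.0008],[0,0,0],0],[[-0.0002,0,0.0008],[0,0,0],0]]'
python3 -c "
from plant import *
o=get_obs();print(o['moment'],o['contact_force'],o['tool_pos'],o['tcp_rot'])"
```

```text
time: 11.98
tool_pos: [578.2, 180.8, 283.4]
tcp_rot: [-3.142, 0.003, 0.35]
contact_force: [-5.8, -2.5, -2.1]
grip_width: 23.5
[-0.25320342  0.73439338 -0.00189582] [-5.84819558 -2.46476268 -2.08017291] [578.20965145 180.78850631 283.38949114] [-3.14152607e+00  2.53122101e-03  3.49894288e-01]
```

```bash
python3 -m pendant '[[[0,0,0.0004],[0,0,0],0],[[0,0,0.0008],[0,0,0],0],[[0,0,0.0008],[0,0,0],0],[[0,0,0.0008],[0,0,0],0]]'
python3 -c "
from plant import *
o=get_obs();print(o['moment'],o['contact_force'],o['tool_pos'],o['tcp_rot'])"
```

```text
time: 12.32
tool_pos: [578.2, 180.8, 282.5]
tcp_rot: [-3.141, 0.003, 0.35]
contact_force: [-5.3, -2.2, -1.7]
grip_width: 24.0
[-0.28971673  0.73913644  0.05837909] [-5.27560525 -2.22385866 -1.70906221] [578.21542527 180.79863145 282.54280357] [-3.14148369e+00  2.57663040e-03  3.49886249e-01]
```

```bash
python3 -m pendant '[[[0,0,0.0004],[0,0,0],0],[[0,0,0.0007],[0,0,0],0],[[0,0,0.0007],[0,0,0],0],[[0,0,0.0007],[0,0,0],0]]'
python3 -c "
from plant import *
o=get_obs();print(o['moment'],o['contact_force'],o['tool_pos'],o['tcp_rot'])"
```

```text
time: 12.65
tool_pos: [578.2, 180.8, 282.4]
tcp_rot: [3.142, 0.002, 0.35]
contact_force: [-6.7, -2.0, 1.9]
grip_width: 23.9
[-0.35499529  0.87489877  0.05523518] [-6.69053221 -1.96921213  1.8549339 ] [578.18893788 180.78201243 282.40293414] [3.14153585e+00 2.15209159e-03 3.49942927e-01]
```

The pins now carry the weight. I'll release and retract up.

```bash
python3 -m pendant '[[[0,0,0],[0,0,0],0.034],[[0,0,0],[0,0,0],0.034],[[0,0,0],[0,0,0],0.034],[[0,0,0],[0,0,0],0.034],[[0,0,0],[0,0,0],0.034],[[0,0,0],[0,0,0],0.034]]'
python3 - <<'E'
from plant import *
from h import *
o=get_obs();print(o['moment'],o['contact_force'],o['tool_pos'],o['tcp_rot'])
c=capture('wrist');pickle.dump(c,open('w10.pkl','wb'))
g=c['color'].astype(int)
for u in(130,318,505): print(u,[int(g[v,u,0]) for v in range(289,308)])
print([int(x) for x in g[340,270:372:2,0]])
E
```

```text
time: 13.15
tool_pos: [579.0, 181.0, 282.1]
tcp_rot: [3.141, -0.001, 0.35]
contact_force: [0.4, 0.0, 0.3]
grip_width: 33.8
[-0.02637113  0.02960134  0.0513094 ] [0.41834898 0.02197057 0.26701279] [578.99639278 180.98350865 282.11723316] [ 3.14141878e+00 -5.23266284e-04  3.49741224e-01]
130 [198, 227, 247, 247, 247, 247, 247, 231, 199, 195, 218, 243, 241, 175, 84, 61, 61, 66, 73]
318 [196, 198, 198, 198, 197, 198, 198, 197, 198, 196, 198, 195, 179, 129, 82, 70, 72, 76, 75]
505 [196, 196, 195, 196, 195, 195, 196, 196, 194, 195, 196, 194, 180, 130, 78, 62, 59, 63, 70]
[108, 108, 108, 109, 109, 110, 108, 109, 108, 110, 109, 109, 109, 110, 109, 109, 109, 100, 86, 86, 86, 85, 85, 85, 84, 85, 86, 85, 84, 85, 87, 85, 86, 86, 86, 84, 85, 86, 85, 84, 85, 85, 85, 86, 86, 85, 85, 85, 85, 85, 86]
```

```bash
python3 -m pendant '[[[-0.0008,0,-0.005],[0,0,0],0.034],[[-0.0008,0,-0.015],[0,0,0],0.034],[[-0.0008,0,-0.03],[0,0,0],0.034],[[-0.0008,0,-0.045],[0,0,0],0.034],[[-0.0008,0,-0.065],[0,0,0],0.034],[[-0.0008,0,-0.09],[0,0,0],0.034],[[-0.0008,0,-0.12],[0,0,0],0.034],[[-0.0008,0,-0.12],[0,0,0],0.034],[[-0.0008,0,-0.12],[0,0,0],0.034]]'
python3 -m pendant '[[[-0.03,0,0],[0,0,0],0.034],[[-0.07,0,0],[0,0,0],0.034],[[-0.1,0,0],[0,0,0],0.034],[[-0.1,0,0],[0,0,0],0.034],[[-0.1,0,0],[0,0,0],0.034],[[-0.1,0,0],[0,0,0],0.034]]'
python3 - <<'E'
from plant import *
from fit import *
c=capture('wrist');s=capture('side');im=c['color']
for n,z in((c,'wrist'),(s,'side')): cv2.imwrite(f'pics/{z}_end.png',n['color'][:,:,::-1])
def blue(i): 
    i=i.astype(int);return ((i[:,:,2]-i[:,:,0]>40)&(i[:,:,2]>80)).astype(np.uint8)
x=np.array([np.cos(.35),np.sin(.35),0]);y=np.array([-x[1],x[0],0])
def box(o): return [o+a*x+b*y+np.array([0,0,z]) for a in(-25,15) for b in(-78,78) for z in(0,56)]
B=np.array([579.,181,93.0])+9*x; B[2]=93
for nm,cc in(('wrist',c),('side',s)):
    n,lb,st,ce=cv2.connectedComponentsWithStats(blue(cc['color']));k=[tuple(int(q) for q in a) for a in st[1:] if a[4]>40];print(nm,k)
    p=pr(cc,box(B));print(' predicted bbox',p.min(0).round(),p.max(0).round())
p=pr(c,[B+15*x+78*y+[0,0,56],B+15*x-78*y+[0,0,56],B+15*x+[0,0,56]]);print(p.round(1))
for u in(int(p[0][0])+8,int(p[2][0])+45,int(p[1][0])-8): print(u,[tuple(map(int,im[v,u])) for v in range(int(p[0][1])-6,int(p[0][1])+8,2)])
E
```

```text
time: 13.95
tool_pos: [578.2, 180.8, 405.0]
tcp_rot: [3.141, -0.005, 0.35]
contact_force: [0.5, -0.8, 0.0]
grip_width: 34.1
time: 14.45
tool_pos: [484.7, 146.5, 402.1]
tcp_rot: [3.141, -0.001, 0.35]
contact_force: [1.3, 0.6, -0.2]
grip_width: 33.7
wrist [(194, 71, 249, 54, 9325)]
 predicted bbox [192.  68.] [443. 136.]
side [(380, 176, 42, 20, 612), (240, 252, 18, 53, 564)]
 predicted bbox [238. 251.] [259. 303.]
[[192.4  68.2]
 [442.9  67.9]
 [317.6  68.1]]
200 [(247, 247, 243), (247, 247, 244), (247, 247, 244), (247, 247, 244), (243, 241, 237), (144, 200, 242), (141, 197, 242)]
362 [(247, 246, 240), (247, 246, 239), (247, 246, 239), (247, 246, 240), (242, 239, 228), (144, 184, 233), (118, 176, 237)]
434 [(246, 245, 236), (246, 245, 236), (246, 245, 236), (246, 245, 237), (242, 239, 232), (124, 175, 232), (111, 169, 233)]
```

```bash
python3 -m pendant '[[[0.04,0,0.02],[0,0,0],0.034],[[0.08,0,0.05],[0,0,0],0.034],[[0.11,0,0.05],[0,0,0],0.034],[[0.11,0,0.05],[0,0,0],0.034],[[0.11,0,0.05],[0,0,0],0.034],[[0.11,0,0.05],[0,0,0],0.034],[[0.11,0,0.05],[0,0,0],0.034]]'
python3 - <<'E'
from plant import *
from h import *
c=capture('wrist');im=c['color'];o=get_obs();print(o['tool_pos'],o['contact_force'],o['dq'].round(3))
x=np.array([np.cos(.35),np.sin(.35),0]);y=np.array([-x[1],x[0],0])
B=np.array([579.,181,92.4])+9*x;B[2]=92.4
p=pr(c,[B+15*x+78*y+[0,0,56],B+15*x-78*y+[0,0,56],B+15*x+[0,0,56],B+15*x+[0,0,53]]);print(p.round(1))
for u in(int(p[0][0])+8,int(p[2][0])+45,int(p[1][0])-8): print(u,[tuple(map(int,im[v,u])) for v in range(int(p[0][1])-8,int(p[0][1])+8)])
E
```

```text
time: 15.13
tool_pos: [587.0, 184.0, 352.7]
tcp_rot: [3.141, -0.001, 0.35]
contact_force: [-0.4, -0.6, -0.3]
grip_width: 33.9
[586.91367861 183.98482027 353.18602394] [ 0.23205756 -0.3592526   0.45529897] [-0.003 -0.012  0.001  0.002 -0.001  0.   ]
[[184.1 259.8]
 [452.  259.6]
 [318.1 259.7]
 [318.1 257.9]]
192 [(247, 247, 247), (247, 247, 247), (247, 247, 247), (247, 247, 247), (247, 247, 247), (247, 247, 247), (247, 247, 247), (247, 247, 244), (213, 207, 197), (99, 120, 152), (99, 144, 208), (131, 195, 244), (140, 210, 246), (141, 212, 246), (140, 210, 246), (141, 210, 246)]
363 [(208, 197, 177), (209, 197, 176), (208, 197, 176), (208, 197, 176), (209, 198, 176), (208, 197, 176), (208, 198, 176), (199, 189, 170), (159, 158, 154), (100, 119, 149), (80, 115, 165), (80, 118, 171), (80, 118, 171), (80, 119, 171), (80, 118, 171), (81, 120, 173)]
444 [(208, 197, 176), (207, 197, 176), (208, 197, 176), (209, 198, 177), (209, 197, 177), (207, 197, 175), (207, 196, 175), (198, 190, 170), (155, 153, 149), (94, 108, 133), (69, 97, 139), (76, 113, 162), (80, 119, 171), (81, 119, 171), (81, 119, 172), (79, 118, 170)]
```

```bash
python3 -c "
from plant import *
close_job()"
```

```text
the job is handed in; nothing more can be done
```

The blue bracket nearest the robot's base is hung on the green stand, both holes over the pins and back against the carrier, and the gripper has let go. I handed the job in at about 15 s.

- **Finding the pins:** The wrist camera put the pins about 4 mm above nominal. I lined the holes up on them by camera, then crept forward until the bracket met the carrier at about 6 N. I lowered it until the pins took the weight, opened the fingers and backed off.
- **Last checks:** After release the wrist force read about zero. In the wrist camera the bracket sits straight and level, with equal edges left and right. The strip between bracket and carrier is under 1 mm, which their height difference explains. The fingertips are about 25 mm above the bracket.
- **Checks that disagreed:**
  - The first top-camera fix on the bracket was about 7 mm off the wrist camera.
  - The first top/side estimate put the pins about 5 mm too low.
  - One wrist picture after retracting showed the bracket edge about 3 pixels from prediction. A repeat from closer, with the arm settled, agreed to 1–2 pixels.
- **Limit of the last checks:** I had used all 12 picture views, so the final pictures were checked by pixel values only, and I did not look again at the other things on the plate.

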